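# Check in the carabiners on the locking gear rack

## Task

Pull the orange slide knob fully out to open the gear rack's gate, take the stray chrome spring clip out of the bay and put it in the grey tray. Lay every carabiner that is there flat on the glass, lengthwise and square (either way round) up to the back fence and centred on the tag of its own colour, so that they form an even row, and only then push the knob fully home so that the gate locks them in. Leave the headlamp, the flask and the compass where they are.

Things in the scene. Friction and masses are not known exactly. Their poses are not given: they have to be found in the camera images.
- gate (a joint): travel of the orange slide knob and the aluminium gate it carries, in m: 0 = fully home (pushed in), 0.050 = fully out (pulled towards the robot, along the rack's -x). A two-way detent snaps it to the nearer end: it resists with up to about 6 N (plus 1 N friction) in the first half of the travel either way, then pulls it on to the end and holds it
- knob (a point): middle of the orange knob's grip: a round bar 32 mm in diameter and 32 mm long along the rack's x (the slide direction), 50 mm above the table, with a 40 mm end flange on the robot side, 16 to 22 mm from this point; moves with the gate; free at both sides and above. The gate bar begins 31 mm behind it (+x). Axes parallel to the rack's
- rack: fixed rack: smoked glass panel 190 x 620 mm, top 20 mm above the table, on black brackets. Origin on the table under the bay's middle; x away from the robot, y along the row. Bay: from the gate to a black back fence (inner face x = +49 mm, top 24 mm above the glass), open at its ends y = -215 and +215 mm. The knob's housing, 46 mm high, stands behind the knob at y = -295 mm
- gate_bar (a point): middle of the gate's inner face, 13 mm above the glass: an aluminium bar along the rack's y, top 29 mm above the glass, sliding with the knob; at rack x = -49 mm when home and -99 mm when fully out. A lip on its top overhangs the bay by 24 mm, its underside 25 mm above the glass, so the bay is loaded with the gate out
- step: low plywood step with a black rubber top in front of the rack, 130 (x) x 580 (y) x 20 mm high, on which the carabiners lie at the start; origin under its centre on the table, fixed
- tray: grey open tray on the table to the left of the rack, 120 (x) x 130 (y) x 35 mm high, walls 4 mm; origin under its centre on the table, fixed
- clip (a point): stray chrome spring clip that lies in the bay: at this point the centre of its jaw block, 36 mm (x) x 34 mm (y) x 24 mm high; a flat handle 26 mm wide reaches to 65 mm from this point along -x (overall length 83 mm); 90 g. Best gripped across y at the block; x runs along the clip from handle to jaw, z up
- c_red (a point): centre of the red carabiner (may be absent): an oval ring of round bar, 92 mm long (its x) and 56 mm wide (its y), bar 16 mm thick, lying flat so that this point is 8 mm above what it lies on; the opening is 24 mm wide and 60 mm long; long sides straight over 50 mm; 140 g; z up
- tag_red: fixed red tag plate, 34 x 50 x 4 mm, on top of the rack's back fence, axes parallel to the rack's; origin under its centre, 44 mm above the table. The five tags are 84 mm apart in mixed order. The place of the red carabiner is on the glass in front of it: centre at x = -66 mm, y = 0, z = -16 mm in this frame, its length along x
- c_blue (a point): centre of the blue carabiner (may be absent): an oval ring of round bar, 92 mm long (its x) and 56 mm wide (its y), bar 16 mm thick, lying flat so that this point is 8 mm above what it lies on; the opening is 24 mm wide and 60 mm long; long sides straight over 50 mm; 140 g; z up
- tag_blue: fixed blue tag plate, 34 x 50 x 4 mm, on top of the rack's back fence, axes parallel to the rack's; origin under its centre, 44 mm above the table. The five tags are 84 mm apart in mixed order. The place of the blue carabiner is on the glass in front of it: centre at x = -66 mm, y = 0, z = -16 mm in this frame, its length along x
- c_green (a point): centre of the green carabiner (may be absent): an oval ring of round bar, 92 mm long (its x) and 56 mm wide (its y), bar 16 mm thick, lying flat so that this point is 8 mm above what it lies on; the opening is 24 mm wide and 60 mm long; long sides straight over 50 mm; 140 g; z up
- tag_green: fixed green tag plate, 34 x 50 x 4 mm, on top of the rack's back fence, axes parallel to the rack's; origin under its centre, 44 mm above the table. The five tags are 84 mm apart in mixed order. The place of the green carabiner is on the glass in front of it: centre at x = -66 mm, y = 0, z = -16 mm in this frame, its length along x
- c_yellow (a point): centre of the yellow carabiner (may be absent): an oval ring of round bar, 92 mm long (its x) and 56 mm wide (its y), bar 16 mm thick, lying flat so that this point is 8 mm above what it lies on; the opening is 24 mm wide and 60 mm long; long sides straight over 50 mm; 140 g; z up
- tag_yellow: fixed yellow tag plate, 34 x 50 x 4 mm, on top of the rack's back fence, axes parallel to the rack's; origin under its centre, 44 mm above the table. The five tags are 84 mm apart in mixed order. The place of the yellow carabiner is on the glass in front of it: centre at x = -66 mm, y = 0, z = -16 mm in this frame, its length along x
- c_violet (a point): centre of the violet carabiner (may be absent): an oval ring of round bar, 92 mm long (its x) and 56 mm wide (its y), bar 16 mm thick, lying flat so that this point is 8 mm above what it lies on; the opening is 24 mm wide and 60 mm long; long sides straight over 50 mm; 140 g; z up
- tag_violet: fixed violet tag plate, 34 x 50 x 4 mm, on top of the rack's back fence, axes parallel to the rack's; origin under its centre, 44 mm above the table. The five tags are 84 mm apart in mixed order. The place of the violet carabiner is on the glass in front of it: centre at x = -66 mm, y = 0, z = -16 mm in this frame, its length along x
- headlamp: charcoal headlamp, 64 mm wide and about 115 mm long, 42 mm high, on the table to the right; leave alone
- flask: blue flask 66 mm in diameter, 200 mm high, standing to the right; leave alone
- compass: black round compass, 68 mm in diameter, 16 mm high, at the left front; leave alone
There are look-alikes about, which are no part of the job. Of the things that look like the part that bears c_yellow, the smallest one is meant. Of the things that look like the part that bears c_red, the larger one is meant.

How it is judged:
By the outcome, as a careful person would: the job done as asked, in the order asked, and still so for the second after the job is handed in, with the robot touching nothing.
Of carabiner_red, carabiner_blue, carabiner_green, carabiner_yellow, carabiner_violet only 3 to 5 are there at a start; the rules pass over those that are not, and their reading is None.
At some moment in a run one of carabiner_red, carabiner_blue, carabiner_green, carabiner_yellow, carabiner_violet may be knocked a few centimetres aside while the robot is not near it.
Once in a run the grip may slacken for a moment while it holds something.
It also fails if it takes over 210 s, if anything falls off the work surface, if the arm or the gripper's body presses on something with over 40 N, if the wrist force passes 120 N, or if a joint passes its speed limit or range.

## Robot

A 6-joint arm with a two-finger parallel gripper is mounted at the origin on the work surface. World frame = base frame: x ahead of the robot, y to its left, z up, the work surface at z = 0. Lengths are in mm, angles in rad, forces in N, time in s.
With the tool pointing down it reaches from about 400 to 925 mm from the base axis. Payload 12.5 kg.
Tool frame: the origin (TCP) lies midway between the tips of the shut fingers; the grasp point (between the pads) lies 19 mm behind it; z points along the fingers, y is the line along which they close (so a half turn about z gives the same grasp; the last joint's range is limited). The gripper opens to 95 mm and grips with 3 to 60 N. Pads are 20 mm wide; open, the fingers measure 119 mm over their backs; the gripper's body (75 mm by 180 mm) begins 59 mm behind the grasp point.
Start: joints at [1.141, 0.491, 1.559, -0, 1.092, -0.106], TCP at [198.841, 592.545, 214.661] pointing down, gripper open.
Joint ranges: [-3.1, 3.1], [-0.84, 2.19], [0.05, 2.79], [-1.13, 4.28], [0.06, 2.93], [-2.69, 2.69]. Speed limits (rad/s): [2.22, 2.22, 2.79, 3.14, 3.14, 3.14].

## Interface

Orientations are given as [roll, pitch, yaw] about the fixed x, y, z axes, in that order (R = Rz(yaw) Ry(pitch) Rx(roll)).
In Python, from cell import env gives the robot as it stands.
- The arm moves only by the tool arm_command, never from a script. Its argument "targets" is a list of rows, each a list of 5 numbers: the shift along the tool's x, y, z in mm, then the turn about the tool's z in degrees, then the opening, from 0 (shut) to 1 (fully open). In form: [[tx, ty, tz, roll, fingers], ...]. A call has 1 to 5 rows; each row is the pose to reach, as a shift and turn from the pose commanded when the call began, along the tool's axes at that moment; what a row does not reach only later rows make up. A row lasts 1/10 s, in which the tool goes at most 50 mm and 8.59 degrees, less where a joint would pass 70% of its speed; a pose out of reach is approached as far as the arm can. A call with a gripper value outside its range is refused whole. The fingers move at their own pace and stop on an object; the grip force is fixed at half the most. Time passes only in rows, so rows that repeat a pose let the fingers close. It gives the time, the measured TCP pose, the force, the opening and the grip force at its end, in the units of the state.
- env.state(): the state, without advancing time (a new reading comes with each control period).
- env.read_camera(name): name is "scene" or "top" or "wrist"; returns a dict with "frame" (400x640x3 uint8, red, green, blue), "vertical_fov" (degrees; the focal length in pixels is half the picture's height over the tangent of half this angle, whatever the lens; pixels are square), "cx", "cy" (the principal point, pixels), "k1" (the pictures are not rectified: a ray, as slopes to the right and down, at radius r is drawn at 1 + k1 r^2 times it, then the intrinsics apply), "world_from_camera" (4x4, takes a point from camera to world coordinates); the wrist camera has in their place "hand_eye" (4x4, takes a point from camera to tool coordinates, whose origin is the TCP and whose axes are the flange's). Camera axes: x right, y down, z forward; pixel columns grow to the right and rows downward; lengths in mm; the calibration is good to about 2 mm. A picture is of the moment at which its call begins: read the wrist's pose just before it. There is no depth.
- env.job_done(): hands the job in; it is judged then, once.
The state is a dict: "t": time; "joints": joint angles; "qvel": joint speeds; "tau": joint torques, N m; "eef_pos": TCP position; "tcp_rot": TCP orientation; "ft_force": force on the tool from outside, world axes, zero at the start; "moment": the same for the moment, N m; "opening": opening from 0.0 (shut) to 1.0 (fully open); "grip_force": force on a finger pad.
Only numpy, scipy, OpenCV 4.12 (cv2) and the standard library are available. Lean on these libraries where they do the work, as an engineer would, in place of code of your own. Each camera call takes 0.05 s, during which the arm holds its last target. There are 200 camera calls.

## Working session

There is one attempt and no reset: what is moved stays moved. The work goes in short steps, Python scripts to look and compute and a tool call to move; the robot and the scene stay as the last step left them, time stands still between calls to the robot, and variables do not carry over. Pictures are saved under pics/ and viewed, at most 14 in all, crops included, and the job is handed in when it is done.

Besides the shell and the picture viewer there is one more tool, called after "Request:" in YAML: its name, and indented under it one key for each argument. arm_command: Moves the arm, as the interface text tells. Its arguments: {"type":"object","properties":{"targets":{"type":"array","items":{"type":"array","items":{"type":"number"}}}},"required":["targets"]}

```bash
ls; mkdir -p pics
cat > h.py <<'E'
import numpy as np, cv2
from cell import env
from scipy.spatial.transform import Rotation as R
def cam(n):
    s=env.state(); c=env.read_camera(n)
    if n=='wrist':
        T=np.eye(4); T[:3,:3]=R.from_euler('xyz',s['tcp_rot']).as_matrix(); T[:3,3]=s['eef_pos']
        c['world_from_camera']=T@np.array(c['hand_eye'])
    return c
def save(c,f): cv2.imwrite('pics/'+f,c['frame'][:,:,::-1])
def K(c):
    f=200/np.tan(np.radians(c['vertical_fov'])/2); return f
def px2w(c,uv,z):
    uv=np.atleast_2d(np.array(uv,float)); d=(uv-[c['cx'],c['cy']])/K(c)
    u=d.copy()
    for _ in range(20): u=d/(1+c['k1']*(u**2).sum(1,keepdims=True))
    T=np.array(c['world_from_camera']); r=np.c_[u,np.ones(len(u))]@T[:3,:3].T; o=T[:3,3]
    return (o+r*((z-o[2])/r[:,2])[:,None])
def w2px(c,P):
    T=np.linalg.inv(np.array(c['world_from_camera'])); p=np.atleast_2d(P)@T[:3,:3].T+T[:3,3]
    u=p[:,:2]/p[:,2:]; u=u*(1+c['k1']*(u**2).sum(1,keepdims=True)); return u*K(c)+[c['cx'],c['cy']]
E
python3 - <<'E'
from h import *
s=env.state(); print(s)
for n in ['top','scene','wrist']:
    c=cam(n); save(c,n+'0.png'); print(n,c['vertical_fov'],c['k1'],np.round(c['world_from_camera'],2).tolist())
E
```

```text
pics
{'t': 0.0, 'joints': array([ 1.14136397e+00,  4.91558666e-01,  1.55944487e+00,  4.99504596e-06,
        1.09169726e+00, -1.05589736e-01]), 'qvel': array([-0.00011589, -0.00043501,  0.00034186, -0.00102691, -0.00031329,
       -0.00111929]), 'tau': array([-2.12309329e-03, -6.12627983e+01, -2.58181626e+01,  6.92236936e-02,
        4.82160214e-02, -7.57633188e-05]), 'eef_pos': array([198.75272592, 592.30167311, 214.06388238]), 'tcp_rot': array([-3.14049115e+00, -1.21196017e-04,  2.81774766e+00]), 'ft_force': array([-0.32491397, -1.12547105, -0.42675066]), 'moment': array([-0.02544907,  0.01875999,  0.01062092]), 'grip_force': 0.0, 'opening': 1.002494571072513}
top 53.24283592261063 0.005585672169405041 [[0.05, -0.98, 0.2, 262.88], [-1.0, -0.05, 0.01, -43.21], [-0.0, -0.2, -0.98, 1242.73], [0.0, 0.0, 0.0, 1.0]]
scene 47.54910099818566 -0.0008233467271377631 [[-0.34, 0.64, -0.68, 1307.64], [0.94, 0.23, -0.26, 276.87], [-0.01, -0.73, -0.68, 903.14], [0.0, 0.0, 0.0, 1.0]]
wrist 68.73129606509345 -0.04678924307697306 [[0.32, 0.92, 0.24, 133.0], [0.95, -0.31, -0.08, 614.89], [-0.0, 0.25, -0.97, 384.37], [0.0, 0.0, 0.0, 1.0]]
```

View pics/top0.png

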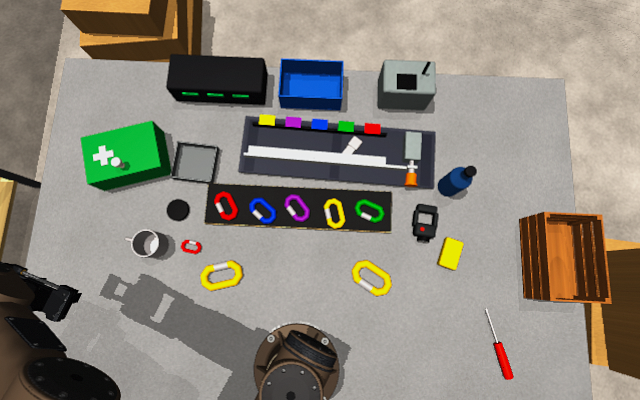

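View pics/scene0.png

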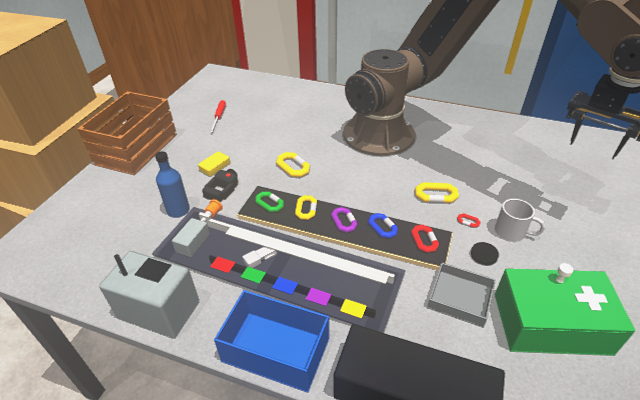

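The top view shows all five carabiners on the step: red (226,206), blue (263,210), violet (297,207), yellow (334,213) and green (370,210). The tags run from yellow (266,119) to red (372,129), with the clip at (352,146), the knob at (411,178) and the tray at (195,163). The scene view agrees. The large yellow rings and the small red one on the table are the look-alikes.

```bash
cat >> h.py <<'E'
H={'red':[(0,8),(174,180)],'blue':[(105,125)],'green':[(50,70)],'yellow':[(25,34)],'violet':[(135,155)],'orange':[(9,18)]}
def mask(c,col,smin=130,vmin=60):
    h=cv2.cvtColor(c['frame'],cv2.COLOR_RGB2HSV); m=0
    for a,b in H[col]: m=m|cv2.inRange(h,(a,smin,vmin),(b,255,255))
    return m
def blobs(c,col,amin=30,**k):
    n,l,st,ce=cv2.connectedComponentsWithStats(mask(c,col,**k))
    return [(ce[i],st[i,4],np.argwhere(l==i)[:,::-1]) for i in range(1,n) if st[i,4]>=amin]
def ring(c,p,z):
    "centre, long-axis angle (deg), size of convex hull on plane z"
    w=px2w(c,p,z)[:,:2].astype(np.float32); (x,y),(a,b),t=cv2.minAreaRect(w)
    if a<b: t+=90
    return np.round([x,y,(t+90)%180-90,max(a,b),min(a,b)],1)
E
python3 - <<'E'
from h import *
for n in ['top','scene']:
    c=cam(n); print(n)
    tags=[]
    for k in H:
        for ce,a,p in blobs(c,k):
            w=px2w(c,ce,48)[0]
            if k!='orange' and (ce[1]<135 if n=='top' else 255<ce[1]<318) and a<400: print('tag',k,np.round(px2w(c,ce,48)[0][:2],1)); tags.append(w[:2])
            elif k=='orange': print(k,ce.round(),a,px2w(c,ce,55)[0].round(1)[:2])
            else: print(k,a,ce.round(),ring(c,p,28))
    t=np.array(tags); t=t[np.argsort(t[:,1])]; v=np.polyfit(t[:,1],t[:,0],1); print('rack yaw deg',-np.degrees(np.arctan(v[0])), np.diff(t,axis=0))
E
```

```text
top
tag red [ 725.5 -203.2]
red 327 [227. 205.] [460.8 241.   30.8  92.8  57.3]
red 131 [191. 247.] [329.4 334.8  81.6  60.2  35.5]
red 345 [503. 361.] [  52.8 -591.1   16.4  103.6   26.4]
blue 1711 [311.  83.] [ 8.984e+02 -8.000e-01 -9.000e+01  2.100e+02  1.371e+02]
tag blue [932.8  36.9]
tag blue [928.9 -56.1]
tag blue [799.2   0.8]
tag blue [732.2 -35.6]
blue 304 [459. 178.] [ 582.6 -481.5   36.7   67.5   63.6]
blue 319 [263. 209.] [451.9 126.3  50.8  91.8  56.7]
tag green [818.  386.4]
tag green [818.  304.8]
tag green [818.3 226.3]
green 3177 [121. 151.] [616.4 591.5 -73.  233.5 161.8]
tag green [ 728.7 -118.9]
green 311 [370. 209.] [ 466.8 -201.9   67.3   92.1   56.7]
tag yellow [739.4 132.2]
yellow 231 [335. 213.] [453.8 -93.9  15.3  88.8  52.8]
yellow 512 [451. 253.] [ 348.5 -450.2  -17.5   87.2   53.1]
yellow 418 [220. 277.] [249.8 237.5 -74.9 118.5  69.3]
yellow 417 [373. 276.] [ 264.3 -212.2   59.   118.5   69.8]
tag violet [735.5  48.1]
violet 320 [298. 207.] [464.7  21.6  39.4  93.7  57.9]
orange [124.  29.] 5528 [1031.6  625.2]
orange [190.  24.] 331 [1061.5  411.7]
ora
[... 1242 characters left out ...]
.  -115.5]
green 8140 [567. 313.] [572.9 574.3 -72.8 277.8 220.4]
yellow 297 [213. 161.] [ 352.5 -445.7  -17.7   89.    55.8]
yellow 290 [291. 164.] [ 281.1 -204.1   58.5  122.8   71.9]
yellow 372 [437. 190.] [265.7 243.2 -74.8 118.5  75.9]
yellow 211 [304. 207.] [450.6 -92.6  14.6  91.5  52.5]
tag yellow [742.9 135.4]
violet 242 [343. 220.] [464.   24.2  38.4  92.3  53.8]
tag violet [740.2  51.9]
orange [152.  60.] 14798 [ -142.8 -1019.9]
orange [156. 150.] 75 [ 395.5 -620.1]
orange [107. 166.] 43 [ 514.1 -714.6]
orange [214. 207.] 148 [ 564.5 -316.6]
rack yaw deg -2.2733016159796193 [[ 3.12703737 83.91625693]
 [ 3.71975256 83.32665356]
 [ 3.4171064  84.09601777]
 [ 2.78410439 83.52268349]]
```

```bash
cat >> h.py <<'E'
def go(x,y,z,yawdeg=177.73,pr=True):
    s=env.state(); M=R.from_euler('xyz',s['tcp_rot']).as_matrix()
    d=M.T@(np.array([x,y,z])-s['eef_pos']); yw=np.degrees(s['tcp_rot'][2])
    t=-((yawdeg-yw+180)%360-180)
    print('shift',d.round(1),'turn',round(t,1),'at',s['eef_pos'].round(1),round(yw,2),'t',round(s['t'],1))
E
python3 -c "
from h import *
go(525,-322,200)"
```

```text
shift [-600.2 -763.1   14.7] turn -16.3 at [198.8 592.4 214.4] 161.45 t 0.2
```

Request:
arm_command:
  targets:
    - [-30,-38,0,0,1]
    - [-60,-76,0,0,1]
    - [-90,-114,0,0,1]
    - [-120,-152,0,0,1]
    - [-150,-190,0,0,1]

```text
t: 0.75
eef_pos: [280.8, 362.9, 214.7]
tcp_rot: [3.141, 0.0, 2.818]
ft_force: [1.2, 0.7, 0.4]
opening: 1.001
grip_force: 0.0
```

Request:
arm_command:
  targets:
    - [-30,-38,0,0,1]
    - [-60,-76,0,0,1]
    - [-90,-114,0,0,1]
    - [-120,-152,0,0,1]
    - [-150,-190,0,0,1]

```text
t: 1.25
eef_pos: [362.6, 135.0, 214.9]
tcp_rot: [3.141, 0.001, 2.818]
ft_force: [1.2, 0.7, 0.4]
opening: 1.002
grip_force: 0.0
```

Request:
arm_command:
  targets:
    - [-30,-38,0,0,1]
    - [-60,-76,0,0,1]
    - [-90,-114,0,0,1]
    - [-120,-152,0,0,1]
    - [-150,-190,0,0,1]

```text
t: 1.75
eef_pos: [444.4, -93.2, 214.8]
tcp_rot: [3.141, 0.001, 2.817]
ft_force: [0.4, 1.1, 0.3]
opening: 0.997
grip_force: 0.0
```

Request:
arm_command:
  targets:
    - [-30,-38,4,-4,1]
    - [-60,-76,8,-8,1]
    - [-90,-114,12,-12,1]
    - [-120,-152,15,-16,1]
    - [-150,-192,15,-16.3,1]

```text
t: 2.25
eef_pos: [525.4, -322.6, 199.1]
tcp_rot: [3.141, -0.001, 3.105]
ft_force: [0.7, -0.0, -0.3]
opening: 1.0
grip_force: 0.0
```

Run:
```python
from h import *
go(525,-322,200)
c=cam('wrist'); save(c,'w1.png')
for ce,a,p in blobs(c,'orange',80): print(ce.round(),a,ring(c,p,60),ring(c,p,50))
for k in ['red','green','blue']:
    for ce,a,p in blobs(c,k,200): print(k,ce.round(),a,ring(c,p,48),ring(c,p,28))
```

```text
shift [ 0.4  0.6 -0.9] turn 0.2 at [ 525.4 -322.6  199.1] 177.88 t 2.2
[15. 89.] 4468 [ 397.6 -624.1  -14.5  159.6   53.3] [ 395.7 -634.   -14.5  164.8   55. ]
[315. 219.] 569 [ 564.5 -321.    -2.1   44.8   37.5] [ 568.  -321.1   -2.1   46.3   38.8]
green [417. 134.] 2175 [ 467.3 -205.3   67.4   87.8   53.1] [ 468.  -198.2   67.4   93.3   56.4]
blue [196. 223.] 3610 [ 563.3 -461.5  -60.4  118.4   54.9] [ 570.  -470.3  -60.4  125.8   58.3]
```

View pics/w1.png

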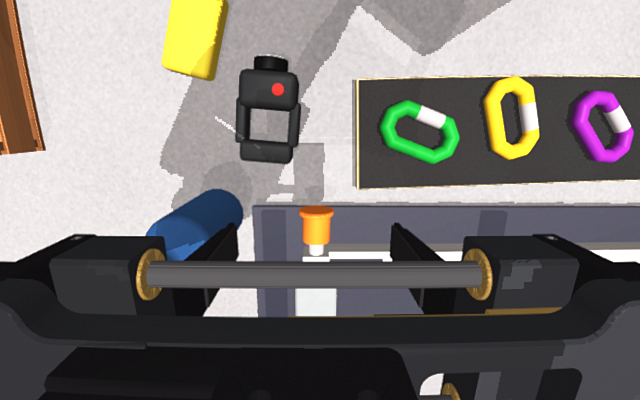

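The wrist view has the robot at the top. The knob shows at (315,219), with its flange at rows 206–213 and the end of the bar at row 243. Green is at (417,134), the headlamp and flask lie to the left, and the gripper hides the lower part.

Run:
```python
from h import *
c=cam('wrist')
print(px2w(c,[[315,243]],66),px2w(c,[[315,213]],66),px2w(c,[[315,209]],70))
p=px2w(c,[[302,228],[329,228]],50);print(p)
```

```text
[[ 585.12727173 -329.81655071   66.        ]] [[ 550.24185738 -328.438925     66.        ]] [[ 544.5729386  -328.22295159   70.        ]]
[[ 572.64142752 -344.32900975   50.        ]
 [ 573.88468864 -313.14906974   50.        ]]
```

Run:
```python
from h import *
go(525,-322,200)
c=cam('wrist')
for ce,a,p in blobs(c,'orange',80): print(ce.round(),a,ring(c,p,60),ring(c,p,50), p.min(0),p.max(0))
m=[b for b in blobs(c,'orange',80) if b[1]<1500][0][2]
r0,r1=m[:,1].min(),m[:,1].max()
for r in range(r0,r1+1,4): q=m[m[:,1]==r,0]; print(r,q.min(),q.max())
```

```text
shift [ 1.2  3.7 -1.4] turn -0.2 at [ 526.  -325.7  198.6] 177.57 t 2.4
[16. 89.] 4792 [ 397.5 -625.6  -14.9  161.1   55.7] [ 395.6 -635.5  -14.9  166.3   57.5] [0 0] [ 46 154]
[318. 218.] 612 [ 564.1 -321.2   -2.4   44.7   37.4] [ 567.6 -321.2   -2.4   46.2   38.7] [302 205] [336 243]
205 311 326
209 303 335
213 303 335
217 306 332
221 306 332
225 306 332
229 306 332
233 306 332
237 306 332
241 307 330
```

Request:
arm_command:
  targets:
    - [-20,2,35,0,1]
    - [-42,4,70,0,1]
    - [-42,4,105,0,1]
    - [-42,4,140,0,1]
    - [-42,4,166,0,1]

```text
t: 2.9
eef_pos: [566.7, -316.7, 31.6]
tcp_rot: [3.14, -0.002, 3.103]
ft_force: [0.2, 0.3, -0.6]
opening: 1.001
grip_force: 0.0
```

Request:
arm_command:
  targets:
    - [0,0,0,0,0]
    - [0,0,0,0,0]
    - [0,0,0,0,0]
    - [0,0,0,0,0]
    - [0,0,0,0,0]

```text
t: 3.4
eef_pos: [567.7, -318.6, 34.9]
tcp_rot: [-3.141, 0.002, 3.102]
ft_force: [-0.2, -0.4, -0.6]
opening: 0.635
grip_force: 0.0
```

Request:
arm_command:
  targets:
    - [0,0,0,0,0]
    - [0,0,0,0,0]
    - [0,0,0,0,0]
    - [0,0,0,0,0]
    - [0,0,0,0,0]

```text
t: 3.9
eef_pos: [567.4, -321.6, 33.8]
tcp_rot: [-3.137, 0.002, 3.102]
ft_force: [-3.5, -18.0, -3.9]
opening: 0.329
grip_force: 30.0
```

Request:
arm_command:
  targets:
    - [0,0,0,0,0]
    - [0,0,0,0,0]

```text
t: 4.1
eef_pos: [567.3, -321.5, 33.7]
tcp_rot: [-3.138, 0.002, 3.102]
ft_force: [-2.5, -17.3, -3.1]
opening: 0.33
grip_force: 30.0
```

Request:
arm_command:
  targets:
    - [10,-1,0,0,0]
    - [20,-2,0,0,0]
    - [30,-3,0,0,0]
    - [40,-3,0,0,0]
    - [49,-3,0,0,0]

```text
t: 4.6
eef_pos: [517.3, -319.6, 33.7]
tcp_rot: [-3.142, -0.0, 3.102]
ft_force: [1.0, -1.2, 0.3]
opening: 0.327
grip_force: 30.0
```

Request:
arm_command:
  targets:
    - [2,0,0,0,0]
    - [3,0,0,0,0]
    - [3,0,0,0,0]

```text
t: 4.9
eef_pos: [517.2, -319.7, 33.7]
tcp_rot: [-3.14, 0.005, 3.102]
ft_force: [13.0, 1.1, -5.8]
opening: 0.333
grip_force: 30.0
```

Request:
arm_command:
  targets:
    - [-3,0,0,0,1]
    - [-3,0,0,0,1]
    - [-3,0,0,0,1]
    - [-3,0,0,0,1]
    - [-3,0,0,0,1]

```text
t: 5.4
eef_pos: [518.1, -319.5, 33.6]
tcp_rot: [3.141, -0.0, 3.102]
ft_force: [-0.3, 0.8, -0.6]
opening: 0.697
grip_force: 0.0
```

Request:
arm_command:
  targets:
    - [-3,0,-40,0,1]
    - [-3,0,-80,0,1]
    - [-3,40,-120,0,1]
    - [-43,80,-160,0,1]
    - [-83,110,-180,0,1]

```text
t: 5.9
eef_pos: [586.0, -227.3, 204.0]
tcp_rot: [-3.141, 0.002, 3.101]
ft_force: [0.7, -0.1, -0.1]
opening: 0.999
grip_force: 0.0
```

Request:
arm_command:
  targets:
    - [-40,30,0,0,1]
    - [-60,50,0,0,1]
    - [-60,50,0,0,1]

```text
t: 6.2
eef_pos: [649.7, -177.8, 200.8]
tcp_rot: [3.141, 0.0, 3.106]
ft_force: [-0.7, -0.5, -0.2]
opening: 1.003
grip_force: 0.0
```

Run:
```python
from h import *
go(650,-150,200)
c=cam('top'); save(c,'t2.png'); cv2.imwrite('pics/t2c.png',cv2.resize(c['frame'][100:240,180:460,::-1],None,fx=2.5,fy=2.5))
w=cam('wrist'); save(w,'w2.png'); cv2.imwrite('pics/w2c.png',np.vstack([cv2.resize(c['frame'][105:195,230:450,::-1],(640,262)),w['frame'][:280,:,::-1]]))
```

```text
shift [ 0.7 27.7  0.8] turn 0.2 at [ 649.7 -177.8  200.8] 177.94 t 6.2
```

View pics/w2c.png

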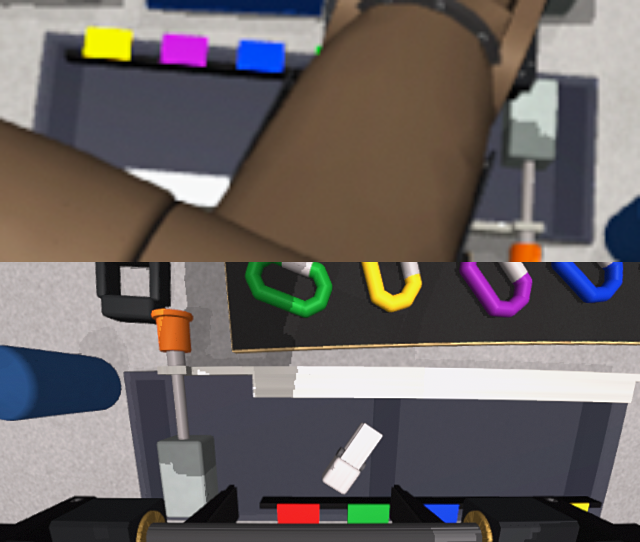

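The lower part is the wrist view offset by 262 rows, and the gate is out. The clip's jaw block is at about (343,213) and its handle end at (371,170), both clear of the lip.

Run:
```python
from h import *
go(650,-150,200)
c=cam('wrist')
g=c['frame'].min(2); m=(g>140).astype(np.uint8); m[:155]=0; m[250:]=0; m[:,:290]=0; m[:,420:]=0
n,l,st,ce=cv2.connectedComponentsWithStats(m)
for i in range(1,n):
    if st[i,4]>60:
        p=np.argwhere(l==i)[:,::-1]; print(st[i],ce[i].round(1),cv2.minAreaRect(p.astype(np.float32)),ring(c,p,44),ring(c,p,32))
print('tags')
for k in ['red','green','blue','yellow']:
    for ce,a,p in blobs(c,k,80):
        if ce[1]>200: print(k,ce.round(),a,px2w(c,ce,48)[0].round(1))
cv2.imwrite('pics/clip.png',cv2.resize(c['frame'][150:260,290:420,::-1],None,fx=4,fy=4))
```

```text
shift [-1.3 30.2  0.7] turn 0.1 at [ 647.5 -180.1  200.7] 177.81 t 6.3
[ 324  162   59   71 1730] [352.9 198. ] ((353.6538391113281, 196.7692108154297), (27.457656860351562, 71.55632019042969), 33.690067291259766) [ 660.8 -134.1  -35.5   83.    32.7] [ 663.9 -132.6  -35.5   86.1   33.9]
tags
red [299. 251.] 857 [ 723.5 -200.4   48. ]
green [369. 251.] 842 [ 726.8 -116.9   48. ]
blue [445. 249.] 495 [728.3 -24.5  48. ]
blue [395. 302.] 1085 [798.1 -81.9  48. ]
blue [432. 385.] 365 [935.7 -24.6  48. ]
yellow [583. 244.] 89 [730.6 152.1  48. ]
```

View pics/clip.png

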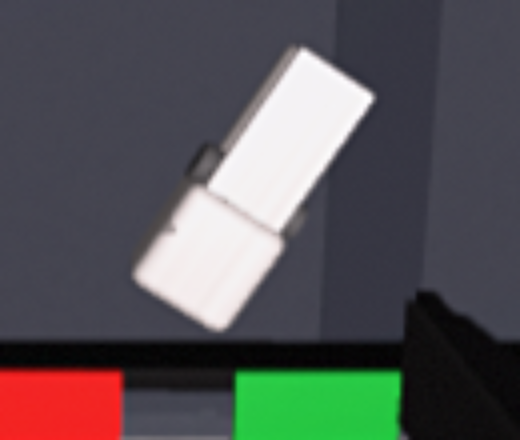

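Request:
arm_command:
  targets:
    - [-7,9,20,8,0.45]
    - [-14,18,40,16,0.45]
    - [-21,26,60,24,0.45]
    - [-28,35,80,32,0.45]
    - [-28,35,90,33.3,0.45]

```text
t: 6.85
eef_pos: [676.3, -146.8, 109.5]
tcp_rot: [-3.141, -0.002, 2.518]
ft_force: [-0.5, -0.3, -0.3]
opening: 0.637
grip_force: 0.0
```

Run:
```python
from h import *
cam('wrist');cam('wrist');go(676,-145,28,144.5)
```

```text
shift [ 1.1  2.1 81.9] turn 0.1 at [ 675.9 -147.4  109.9] 144.56 t 7.0
```

Request:
arm_command:
  targets:
    - [1,2,0,0,0.45]
    - [1,2,20,0,0.45]
    - [1,2,40,0,0.45]
    - [1,2,60,0,0.45]
    - [1,2,81,0,0.45]

```text
t: 7.45
eef_pos: [677.9, -145.1, 31.2]
tcp_rot: [3.141, 0.002, 2.523]
ft_force: [0.3, 0.8, -0.3]
opening: 0.448
grip_force: 0.0
```

Request:
arm_command:
  targets:
    - [0,0,0,0,0.1]
    - [0,0,0,0,0.1]
    - [0,0,0,0,0.1]
    - [0,0,0,0,0.1]

```text
t: 7.85
eef_pos: [678.0, -144.6, 31.6]
tcp_rot: [3.141, 0.002, 2.521]
ft_force: [-0.2, 0.7, -0.6]
opening: 0.354
grip_force: 29.9
```

Run:
```python
from h import *
print({k:env.state()[k] for k in ['opening','grip_force','ft_force']})
c=cam('top')
h=cv2.cvtColor(c['frame'],cv2.COLOR_RGB2HSV)
print(px2w(c,[[195,163]],35), px2w(c,[[179,143],[217,146],[212,183],[172,178]],35).round())
go(600,255,170)
```

```text
{'opening': 0.3543548209929188, 'grip_force': 29.9464613199234, 'ft_force': array([-0.21499222,  0.71705155, -0.56337899])}
[[589.45291606 348.09530223  35.        ]] [[653. 406.  35.]
 [648. 285.  35.]
 [528. 288.  35.]
 [538. 414.  35.]]
shift [ 295.4  279.9 -138.9] turn -33.3 at [ 677.9 -144.5   31.3] 144.47 t 7.9
```

Request:
arm_command:
  targets:
    - [0,0,-40,0,0.1]
    - [0,0,-80,0,0.1]
    - [20,20,-110,0,0.1]
    - [52,54,-120,0,0.1]
    - [84,88,-120,0,0.1]

```text
t: 8.4
eef_pos: [660.8, -23.3, 153.1]
tcp_rot: [3.139, 0.004, 2.52]
ft_force: [0.8, 0.7, -1.2]
opening: 0.353
grip_force: 29.9
```

Request:
arm_command:
  targets:
    - [33,34,0,0,0.1]
    - [66,68,0,0,0.1]
    - [99,102,0,0,0.1]
    - [132,136,0,0,0.1]
    - [165,170,0,0,0.1]

```text
t: 8.9
eef_pos: [624.5, 212.2, 151.0]
tcp_rot: [3.141, 0.001, 2.521]
ft_force: [1.3, -0.0, -1.3]
opening: 0.36
grip_force: 30.0
```

Request:
arm_command:
  targets:
    - [33,34,0,0,0.1]
    - [66,68,0,0,0.1]
    - [90,92,0,0,0.1]
    - [90,92,0,0,0.1]
    - [90,92,0,0,0.1]

```text
t: 9.4
eef_pos: [604.9, 337.9, 150.5]
tcp_rot: [3.141, 0.0, 2.523]
ft_force: [-0.0, -1.2, -0.6]
opening: 0.355
grip_force: 30.0
```

Run:
```python
from h import *
print({k:env.state()[k] for k in ['opening','grip_force']}); go(605,337,18,144.5)
c=cam('scene'); save(c,'s3.png'); w=cam('wrist')
cv2.imwrite('pics/s3c.png',np.hstack([cv2.resize(c['frame'][180:360,330:530,::-1],(444,400)),cv2.resize(w['frame'][:,:,::-1],(356,400))]))
```

```text
{'opening': 0.35482825840838755, 'grip_force': 29.959043562412262}
shift [ -0.6  -0.7 132.5] turn 0.0 at [604.9 337.9 150.5] 144.55 t 9.4
```

View pics/s3c.png

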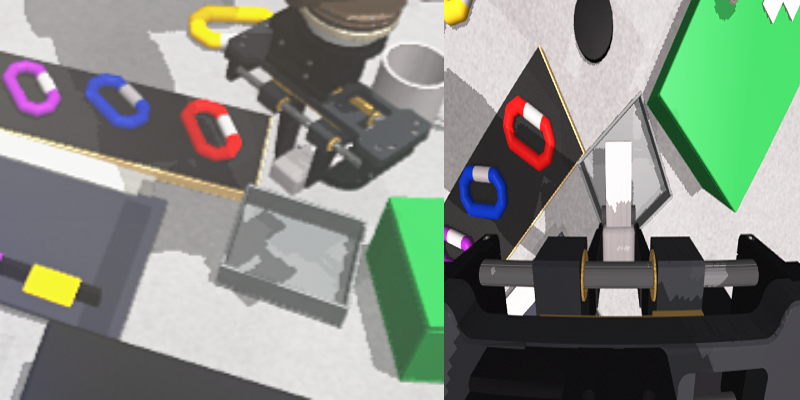

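The clip is held between the fingers, and the tray is empty below it. I'm lowering it in.

Request:
arm_command:
  targets:
    - [0,0,40,0,0.1]
    - [0,0,80,0,0.1]
    - [0,0,110,0,0.1]
    - [0,0,125,0,0.1]
    - [0,0,132,0,0.1]

```text
t: 10.0
eef_pos: [605.4, 336.3, 17.2]
tcp_rot: [-3.14, -0.001, 2.52]
ft_force: [0.8, 0.2, -0.7]
opening: 0.355
grip_force: 30.0
```

Request:
arm_command:
  targets:
    - [0,0,0,0,0.1]
    - [0,0,0,0,0.5]
    - [0,0,0,0,0.5]
    - [0,0,0,0,0.5]
    - [0,0,0,0,0.5]

```text
t: 10.5
eef_pos: [605.5, 337.7, 19.0]
tcp_rot: [3.141, 0.001, 2.521]
ft_force: [0.2, -0.0, -0.5]
opening: 0.496
grip_force: 0.0
```

Request:
arm_command:
  targets:
    - [0,0,-40,0,0.5]
    - [0,0,-80,0,0.5]
    - [0,0,-120,0,0.8]
    - [0,0,-160,0,0.8]
    - [0,0,-180,0,0.8]

```text
t: 11.0
eef_pos: [605.9, 337.9, 202.6]
tcp_rot: [3.137, 0.003, 2.521]
ft_force: [-0.6, -0.3, 0.2]
opening: 0.696
grip_force: 0.0
```

Run:
```python
from h import *
c=cam('wrist'); save(c,'w4.png'); t=cam('scene')
for n,k in [('red',0),('blue',0),('violet',0),('yellow',0),('green',0)]:
    print(n,[ring(x,p,28) for x in (c,t) for ce,a,p in blobs(x,n,150) if 400<ring(x,p,28)[0]<520 and -300<ring(x,p,28)[1]<300])
go(470,245,190,177.73)
cv2.imwrite('pics/w4c.png',np.hstack([cv2.resize(t['frame'][200:330,390:520,::-1],(400,400)),c['frame'][:,120:520,::-1]]))
```

```text
red [array([462. , 243.3,  30.4,  93.8,  57.3]), array([460.4, 244.8,  30.4,  96.1,  56.8])]
blue [array([452.8, 128.4,  50.6,  96.3,  57.2]), array([451. , 129.7,  49.8,  93.2,  56. ])]
violet [array([444.2,   3.7, -39.9,  56.2,  41.6]), array([473.3,  55.7,  60. ,  28.5,  17.7]), array([463.6,  23.9,  38.3,  93.3,  53.8])]
yellow [array([453.3, -91.9,  14. ,  90.7,  53.8])]
green [array([ 465.2, -199.9,   66.8,   91.6,   54.3])]
shift [  56.7 -154.9   11.1] turn -33.3 at [606.1 338.  202.1] 144.46 t 11.1
```

View pics/w4c.png

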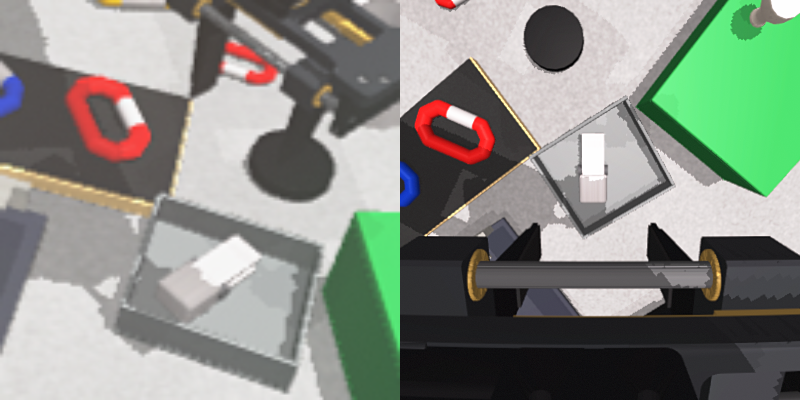

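The clip is in the tray, and the rings on the step haven't moved. Next is red.

Request:
arm_command:
  targets:
    - [15,-38,0,-8,0.8]
    - [30,-76,0,-16,0.8]
    - [44,-114,0,-24,0.8]
    - [57,-148,0,-32,0.8]
    - [63,-161,0,-40,0.8]

```text
t: 11.6
eef_pos: [457.3, 241.6, 197.3]
tcp_rot: [-3.141, -0.003, -3.058]
ft_force: [0.3, -0.4, -0.7]
opening: 0.805
grip_force: 0.0
```

Request:
arm_command:
  targets:
    - [0,0,25,-8,0.8]
    - [0,0,50,-16,0.8]
    - [0,0,80,-24,0.8]
    - [0,0,100,-26,0.8]
    - [0,0,100,-26,0.8]

```text
t: 12.1
eef_pos: [458.7, 242.5, 95.3]
tcp_rot: [3.141, -0.006, -2.61]
ft_force: [0.1, 0.3, 0.3]
opening: 0.801
grip_force: 0.0
```

Run:
```python
from h import *
c=cam('wrist'); 
go(461.5,243.5,24,-149.6)
cv2.imwrite('pics/w5.png',c['frame'][:,:,::-1])
print([ring(c,p,28) for ce,a,p in blobs(c,'red',150)], [ring(c,p,28) for ce,a,p in blobs(c,'blue',150)])
```

```text
shift [-2.3 -0.5 72.9] turn -0.0 at [459.5 242.8  96.9] -149.62 t 12.2
[array([338.7, 333.5,  79.8,  57.5,  34.7]), array([461.2, 243.2,  30.5,  89.2,  56.7])] [array([453.2, 128.7,  50.9,  92.9,  57.9])]
```

Request:
arm_command:
  targets:
    - [-2,0,20,0,0.8]
    - [-2,0,40,0,0.8]
    - [-2,0,60,0,0.8]
    - [-2,0,72,0,0.8]
    - [-2,0,72,0,0.8]

```text
t: 12.65
eef_pos: [461.8, 244.1, 25.7]
tcp_rot: [3.141, -0.001, -2.611]
ft_force: [0.7, 0.4, -0.4]
opening: 0.801
grip_force: 0.0
```

Request:
arm_command:
  targets:
    - [0,0,0,0,0.3]
    - [0,0,0,0,0.3]
    - [0,0,0,0,0.3]
    - [0,0,0,0,0.3]

```text
t: 13.05
eef_pos: [462.4, 244.3, 27.0]
tcp_rot: [-3.141, 0.001, -2.61]
ft_force: [-0.8, 0.2, 5.7]
opening: 0.577
grip_force: 30.0
```

Run:
```python
from h import *
s=env.state(); print(s['opening'],s['grip_force'],s['ft_force'])
go(655,-198.5,26)
```

```text
0.5770254044099417 30.001225769519806 [-0.83022771  0.24275675  5.67511931]
shift [  58.4 -479.3    1. ] turn 32.7 at [462.4 244.3  27. ] -149.56 t 13.1
```

Request:
arm_command:
  targets:
    - [0,0,-30,0,0.3]
    - [0,0,-65,0,0.3]
    - [5,-40,-90,0,0.3]
    - [11,-88,-90,0,0.3]
    - [17,-136,-90,0,0.3]

```text
t: 13.55
eef_pos: [516.9, 117.2, 117.4]
tcp_rot: [-3.141, 0.002, -2.609]
ft_force: [0.5, 0.2, -1.6]
opening: 0.577
grip_force: 30.0
```

Request:
arm_command:
  targets:
    - [6,-48,0,0,0.3]
    - [12,-96,0,0,0.3]
    - [18,-144,0,0,0.3]
    - [23,-190,0,0,0.3]
    - [28,-235,0,0,0.3]

```text
t: 14.05
eef_pos: [611.6, -100.6, 116.3]
tcp_rot: [3.141, -0.0, -2.611]
ft_force: [0.4, 0.7, -1.6]
opening: 0.579
grip_force: 30.0
```

Request:
arm_command:
  targets:
    - [4,-36,0,8,0.3]
    - [8,-72,0,16,0.3]
    - [13,-108,0,24,0.3]
    - [13,-108,0,32,0.3]
    - [13,-108,0,32.7,0.3]

```text
t: 14.55
eef_pos: [654.5, -199.0, 115.7]
tcp_rot: [3.141, -0.001, 3.098]
ft_force: [0.1, 0.4, -1.8]
opening: 0.579
grip_force: 30.0
```

Run:
```python
from h import *
c=cam('wrist'); s=env.state(); print(s['opening'],s['grip_force'])
go(655,-198.5,26)
save(c,'w6.png')
for k in ['red','green','blue','violet','yellow']:
    for ce,a,p in blobs(c,k,80):
        print(k,ce.round(),a,'tag',px2w(c,ce,48)[0].round(1)[:2],ring(c,p,28),ring(c,p,s['eef_pos'][2]+4))
```

```text
0.5816937885942287 30.000118017196655
shift [-0.7 -0.3 89.8] turn 0.1 at [ 654.4 -198.2  115.8] 177.79 t 14.6
red [307. 205.] 4571 tag [ 649.8 -204.1] [ 666.  -199.2   -2.5   91.8   85.9] [ 637.2 -197.9   -2.5   59.1   55.3]
red [314. 296.] 1082 tag [ 737.2 -201.8] [ 751.3 -202.9   87.5   74.4   20.6] [ 692.2 -200.4   87.5   47.9   13.2]
green [320.   7.] 1053 tag [ 500.7 -187.4] [ 495.3 -192.2   87.5   66.5   14.8] [ 527.4 -193.4   87.5   42.8    9.5]
blue [ 37. 115.] 5487 tag [ 564.  -422.2] [ 568.4 -439.6   76.    81.5   73.5] [ 574.4 -352.8   76.    52.5   47.4]
blue [510. 293.] 236 tag [744.7 -16.8] [758.5  -1.6  -3.8  17.4  16.5] [696.9 -70.7  -3.8  11.2  10.6]
blue [491. 383.] 289 tag [851.5 -21. ] [873.5  -6.6   5.9  32.   17.9] [770.9 -73.9   5.9  20.6  11.6]
violet [588.   9.] 1056 tag [504.5  18.7] [499.3  37.4 -88.4  57.   18.1] [529.9 -45.6 -88.4  36.7  11.7]
yellow [449.   2.] 112 tag [499.6 -92.4] [493.  -82.5  89.3  24.5   3.7] [ 525.8 -122.8   89.3   15.8    2.4]
```

View pics/w6.png

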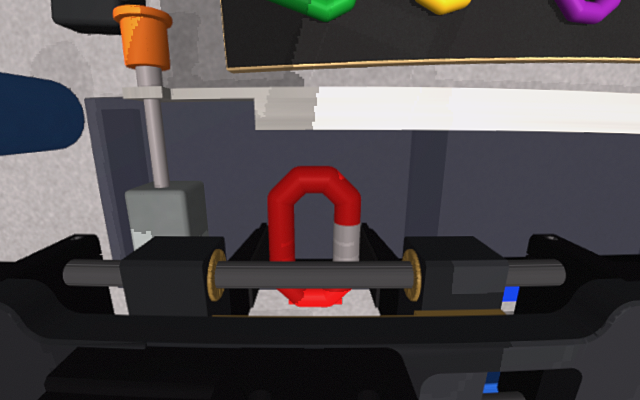

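Request:
arm_command:
  targets:
    - [0,0,30,0,0.3]
    - [0,0,55,0,0.3]
    - [0,0,75,0,0.3]
    - [0,0,84,0,0.3]
    - [0,0,88,0,0.3]

```text
t: 15.1
eef_pos: [654.6, -197.4, 27.7]
tcp_rot: [3.141, -0.001, 3.105]
ft_force: [-0.3, 0.1, -1.5]
opening: 0.58
grip_force: 30.0
```

Request:
arm_command:
  targets:
    - [-2,0,0,0,0.3]
    - [-4,0,0,0,0.3]
    - [-5,0,0,0,0.3]

```text
t: 15.4
eef_pos: [660.5, -198.5, 29.2]
tcp_rot: [-3.141, 0.002, 3.103]
ft_force: [-0.1, -0.0, -1.0]
opening: 0.58
grip_force: 30.0
```

Run:
```python
from h import *
s=env.state(); print(s['opening'],s['grip_force'],s['ft_force']); go(655,-198.5,26)
```

```text
0.580259947266507 29.999487698078156 [-0.07838963 -0.04556255 -0.96881089]
shift [ 5.5 -0.3  3.2] turn 0.0 at [ 660.5 -198.5   29.2] 177.78 t 15.4
```

Request:
arm_command:
  targets:
    - [-1,0,1,0,0.3]
    - [-2,0,1,0,0.3]
    - [-2,0,1,0,0.3]

```text
t: 15.7
eef_pos: [661.9, -198.5, 27.3]
tcp_rot: [3.142, 0.0, 3.102]
ft_force: [0.3, 0.2, -1.5]
opening: 0.577
grip_force: 30.0
```

Request:
arm_command:
  targets:
    - [-1,0,0,0,0.3]
    - [-2,0,0,0,0.3]
    - [-2,0,0,0,0.3]

```text
t: 16.0
eef_pos: [663.9, -198.6, 27.2]
tcp_rot: [3.142, 0.0, 3.102]
ft_force: [-0.4, 0.2, -0.5]
opening: 0.578
grip_force: 30.0
```

Request:
arm_command:
  targets:
    - [-1,0,0,0,0.3]
    - [-2,0,0,0,0.3]
    - [-2,0,0,0,0.3]

```text
t: 16.3
eef_pos: [665.9, -198.6, 27.2]
tcp_rot: [3.142, 0.0, 3.102]
ft_force: [-0.3, 0.4, -2.0]
opening: 0.581
grip_force: 30.0
```

Request:
arm_command:
  targets:
    - [-1,0,0,0,0.3]
    - [-2,0,0,0,0.3]
    - [-2,0,0,0,0.3]

```text
t: 16.6
eef_pos: [666.8, -198.6, 27.1]
tcp_rot: [3.141, -0.003, 3.102]
ft_force: [-5.8, -0.4, 2.1]
opening: 0.581
grip_force: 30.0
```

Request:
arm_command:
  targets:
    - [1,0,0,0,0.78]
    - [1,0,0,0,0.78]
    - [1,0,0,0,0.78]
    - [1,0,0,0,0.78]

```text
t: 17.0
eef_pos: [667.0, -198.7, 27.3]
tcp_rot: [-3.142, 0.001, 3.102]
ft_force: [-0.4, 0.8, 0.1]
opening: 0.769
grip_force: 0.0
```

Request:
arm_command:
  targets:
    - [0,0,-40,0,0.78]
    - [0,0,-90,0,0.8]
    - [10,10,-130,0,0.8]
    - [40,48,-150,0,0.8]
    - [70,86,-150,-8,0.8]

```text
t: 17.5
eef_pos: [601.0, -110.5, 180.1]
tcp_rot: [-3.14, 0.005, -3.042]
ft_force: [1.6, 0.9, -0.5]
opening: 0.803
grip_force: 0.0
```

Run:
```python
from h import *
c=cam('wrist'); 
go(453,128.7,110,-129.5)
for ce,a,p in blobs(c,'red',80): print(ce.round(),a,ring(c,p,28),'tag',px2w(c,ce,48)[0].round(1))
for ce,a,p in blobs(c,'green',80): print(ce.round(),a,ring(c,p,28),'tag',px2w(c,ce,48)[0].round(1))
save(c,'w7.png')
```

```text
shift [114.9 247.8  69.1] turn -43.9 at [ 595.6 -104.4  178.7] -173.42 t 17.6
[230. 218.] 1300 [ 652.3 -208.7  -54.6   80.    50.2] tag [ 639.6 -198.2   48. ]
[241. 296.] 223 [ 747.9 -188.9   -5.1   25.6   18. ] tag [ 735.2 -183.5   48. ]
[238.  54.] 2875 [ 467.5 -199.4   67.7   92.8   56.4] tag [ 473.8 -196.1   48. ]
[298. 299.] 999 [ 745.9 -116.2   89.8   53.8   35.8] tag [ 732.3 -116.1   48. ]
```

Request:
arm_command:
  targets:
    - [20,43,0,-8,0.8]
    - [40,86,0,-16,0.8]
    - [60,129,0,-24,0.8]
    - [80,172,0,-32,0.8]
    - [98,212,0,-40,0.8]

```text
t: 18.05
eef_pos: [480.6, 92.1, 177.4]
tcp_rot: [-3.141, 0.0, -2.337]
ft_force: [0.4, 1.2, 0.4]
opening: 0.802
grip_force: 0.0
```

Run:
```python
from h import *
c=cam('wrist'); c=cam('wrist'); 
for k in ['blue','violet']:
  for ce,a,p in blobs(c,k,150): print(k,ce.round(),a,ring(c,p,28))
b=[ring(c,p,28) for ce,a,p in blobs(c,'blue',500)]
go(453,128.7,24,-129.5)
```

```text
blue [346. 194.] 2228 [453.2 129.5  50.9  93.7  56.3]
violet [271. 131.] 2507 [466.7  23.8  39.5  92.8  56.4]
shift [ -6.8  43.  153.6] turn -4.3 at [479.4  93.9 177.5] -133.78 t 18.1
```

Request:
arm_command:
  targets:
    - [-3,21,30,-2,0.8]
    - [-7,43,60,-4.5,0.8]
    - [-7,43,90,-4.5,0.8]
    - [-7,43,120,-4.5,0.8]
    - [-7,43,130,-4.5,0.8]

```text
t: 18.65
eef_pos: [455.5, 125.3, 45.1]
tcp_rot: [3.14, -0.002, -2.266]
ft_force: [0.5, 0.3, -0.1]
opening: 0.796
grip_force: 0.0
```

Run:
```python
from h import *
c=cam('wrist'); go(453.1,129.1,24,-129.3)
```

```text
shift [-1.5  4.3 21. ] turn -0.5 at [455.5 125.2  45. ] -129.82 t 18.7
```

Request:
arm_command:
  targets:
    - [-1,3,0,0,0.8]
    - [-1,3,0,0,0.8]

```text
t: 18.9
eef_pos: [454.8, 128.5, 48.3]
tcp_rot: [-3.141, 0.001, -2.265]
ft_force: [-0.4, 0.2, 0.4]
opening: 0.806
grip_force: 0.0
```

Run:
```python
from h import *
go(453.1,129.1,24,-129.3); c=cam('wrist'); go(453.1,129.1,24,-129.3)
for ce,a,p in blobs(c,'blue',150): print(ce.round(),a,ring(c,p,28))
```

```text
shift [ 0.6  1.8 24.3] turn -0.5 at [454.8 128.5  48.3] -129.78 t 18.9
shift [ 0.7  1.8 24.4] turn -0.5 at [454.9 128.5  48.4] -129.76 t 18.9
[308. 201.] 4089 [452.3 114.1   4.2  77.8  51.5]
```

Request:
arm_command:
  targets:
    - [0,1,12,0,0.8]
    - [0,1,22,0,0.8]
    - [0,1,22,0,0.8]
    - [0,1,22,0,0.3]
    - [0,1,22,0,0.3]

```text
t: 19.45
eef_pos: [453.8, 129.0, 25.6]
tcp_rot: [-3.141, 0.001, -2.265]
ft_force: [-0.1, 0.2, 0.7]
opening: 0.685
grip_force: 0.0
```

Request:
arm_command:
  targets:
    - [0,0,0,0,0.3]
    - [0,0,0,0,0.3]
    - [0,0,0,0,0.3]

```text
t: 19.75
eef_pos: [453.6, 129.0, 25.5]
tcp_rot: [-3.141, 0.0, -2.265]
ft_force: [-1.1, -0.5, 5.8]
opening: 0.585
grip_force: 30.0
```

Run:
```python
from h import *
go(666,-31.3,112)
```

```text
shift [ -12.6 -265.8  -86.4] turn 52.5 at [453.6 129.   25.5] -129.75 t 19.8
```

Request:
arm_command:
  targets:
    - [0,0,-35,0,0.3]
    - [0,0,-70,0,0.3]
    - [-2,-40,-87,8,0.3]
    - [-4,-85,-87,16,0.3]
    - [-6,-130,-87,24,0.3]

```text
t: 20.25
eef_pos: [558.5, 49.6, 113.2]
tcp_rot: [-3.141, 0.001, -2.689]
ft_force: [-0.2, 0.2, -2.0]
opening: 0.58
grip_force: 30.0
```

Request:
arm_command:
  targets:
    - [-18,-36,0,8,0.3]
    - [-36,-72,0,16,0.3]
    - [-54,-108,0,24,0.3]
    - [-61,-121,0,28.5,0.3]
    - [-61,-121,0,28.5,0.3]

```text
t: 20.75
eef_pos: [666.3, -32.5, 111.3]
tcp_rot: [3.142, -0.0, 3.099]
ft_force: [-0.1, 0.6, -1.9]
opening: 0.581
grip_force: 30.0
```

Run:
```python
from h import *
cam('top');c=cam('wrist'); s=env.state(); print(s['opening'],s['grip_force']); go(666,-31.3,27)
for k in ['red','green','blue','violet']:
  for ce,a,p in blobs(c,k,150): print(k,ce.round(),a,ring(c,p,28),px2w(c,ce,48)[0].round(1))
save(c,'w8.png')
```

```text
0.5805824540826858 29.992493391036987
shift [-1.5 -0.5 84.5] turn 0.1 at [664.6 -30.8 111.5] 177.87 t 20.9
red [124. 203.] 2956 [ 665.7 -199.1   -2.4   90.7   59.4] [ 651.7 -190.7   48. ]
red [117. 293.] 235 [ 749.4 -232.    89.1   16.5   16. ] [ 737.3 -216.    48. ]
green [107.   6.] 757 [ 496.  -193.7   84.9   64.8   12.7] [ 502.4 -176.5   48. ]
blue [307. 205.] 4624 [675.1 -31.7  -1.5  90.1  85.1] [659.5 -36.6  48. ]
blue [314. 296.] 1152 [759.8 -34.8  87.8  75.1  21.3] [745.6 -33.7  48. ]
violet [390.   3.] 317 [505.1  34.8  88.8  34.5   5.8] [511.9  29.8  48. ]
```

View pics/w8.png

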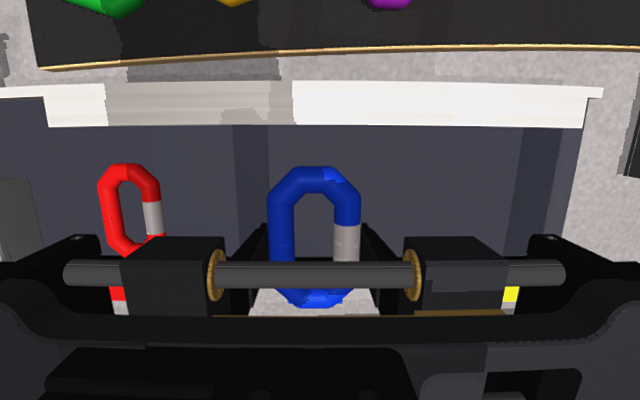

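Red lies square at its place, at (131,205). Blue hangs square in the grip. I'm lowering it.

Request:
arm_command:
  targets:
    - [-1,0,30,0,0.3]
    - [-1,0,55,0,0.3]
    - [-1,0,75,0,0.3]
    - [-1,0,82,0,0.3]
    - [-2,0,84,0,0.3]

```text
t: 21.35
eef_pos: [666.7, -30.4, 27.9]
tcp_rot: [3.141, -0.001, 3.104]
ft_force: [-0.4, -0.1, -1.2]
opening: 0.581
grip_force: 30.0
```

Request:
arm_command:
  targets:
    - [-1,0,0,0,0.3]
    - [-2,0,0,0,0.3]
    - [-3,0,0,0,0.3]
    - [-3,0,0,0,0.3]

```text
t: 21.75
eef_pos: [670.9, -31.3, 28.9]
tcp_rot: [-3.142, 0.001, 3.102]
ft_force: [-0.0, 0.1, -1.8]
opening: 0.579
grip_force: 30.0
```

Run:
```python
from h import *
print(env.state()['ft_force']);go(670,-31.3,27)
```

```text
[-0.00693252  0.13505442 -1.82441147]
shift [ 0.9 -0.   1.8] turn 0.0 at [670.9 -31.3  28.9] 177.75 t 21.8
```

Request:
arm_command:
  targets:
    - [-1,0,1,0,0.3]
    - [-2,0,1,0,0.3]
    - [-2,0,1,0,0.3]

```text
t: 22.05
eef_pos: [672.6, -31.4, 27.2]
tcp_rot: [3.141, 0.0, 3.102]
ft_force: [0.7, 0.0, -1.4]
opening: 0.584
grip_force: 30.0
```

Request:
arm_command:
  targets:
    - [-1,0,0,0,0.3]
    - [-2,0,0,0,0.3]
    - [-2,0,0,0,0.3]

```text
t: 22.35
eef_pos: [673.7, -31.4, 26.9]
tcp_rot: [3.141, -0.002, 3.102]
ft_force: [-5.2, -0.7, 0.2]
opening: 0.579
grip_force: 30.0
```

Request:
arm_command:
  targets:
    - [1,0,0,0,0.78]
    - [1,0,0,0,0.78]
    - [1,0,0,0,0.78]
    - [1,0,0,0,0.78]

```text
t: 22.75
eef_pos: [673.8, -31.4, 27.4]
tcp_rot: [3.142, 0.001, 3.102]
ft_force: [0.6, 0.8, -0.2]
opening: 0.773
grip_force: 0.0
```

Request:
arm_command:
  targets:
    - [0,0,-40,0,0.78]
    - [0,0,-80,0,0.8]
    - [40,10,-110,-8,0.8]
    - [80,20,-130,-16,0.8]
    - [120,28,-130,-24,0.8]

```text
t: 23.25
eef_pos: [554.4, 1.6, 159.9]
tcp_rot: [-3.139, 0.004, -2.756]
ft_force: [0.5, 0.2, 0.5]
opening: 0.802
grip_force: 0.0
```

Run:
```python
from h import *
cam('wrist');cam('wrist');c=cam('wrist')
for k in ['blue','violet','red','yellow']:
  for ce,a,p in blobs(c,k,150): print(k,ce.round(),a,ring(c,p,28))
go(466,23.9,80,-140.8)
```

```text
blue [263. 253.] 316 [633.9 -23.1 -71.1  24.8  22.6]
blue [243. 307.] 413 [709.  -21.4 -67.4  42.3  23.2]
violet [361. 123.] 2881 [466.2  24.3  39.6  92.6  56.5]
red [105. 205.] 1679 [ 653.8 -209.   -51.6   83.5   50.9]
yellow [598.  23.] 886 [286.6 197.5  57.   49.8  24.5]
yellow [255.  61.] 1624 [453.2 -93.9  15.2  85.5  48.8]
shift [73.1 53.  78.2] turn -17.4 at [553.4   1.8 158.2] -158.19 t 23.4
```

Request:
arm_command:
  targets:
    - [30,22,0,-8,0.8]
    - [60,43,0,-16,0.8]
    - [73,53,30,-17.4,0.8]
    - [73,53,60,-17.4,0.8]
    - [73,53,90,-17.4,0.8]

```text
t: 23.9
eef_pos: [468.5, 23.4, 66.5]
tcp_rot: [-3.14, 0.002, -2.46]
ft_force: [1.0, -0.3, 0.5]
opening: 0.797
grip_force: 0.0
```

Request:
arm_command:
  targets:
    - [0,0,15,0,0.8]
    - [0,0,15,0,0.8]
    - [0,0,15,0,0.8]

```text
t: 24.2
eef_pos: [468.1, 23.3, 52.2]
tcp_rot: [3.142, 0.0, -2.459]
ft_force: [-0.8, -0.1, -0.1]
opening: 0.798
grip_force: 0.0
```

Run:
```python
from h import *
go(466.2,24.2,25,-140.7)
```

```text
shift [ 0.9  1.9 27.2] turn -0.2 at [468.1  23.3  52.2] -140.9 t 24.2
```

Request:
arm_command:
  targets:
    - [1,2,12,0,0.8]
    - [1,2,26,0,0.8]
    - [1,2,26,0,0.8]
    - [1,2,26,0,0.3]
    - [1,2,26,0,0.3]

```text
t: 24.7
eef_pos: [465.9, 24.3, 27.1]
tcp_rot: [-3.141, 0.001, -2.459]
ft_force: [0.5, -0.5, 1.1]
opening: 0.684
grip_force: 0.0
```

Request:
arm_command:
  targets:
    - [0,0,0,0,0.3]
    - [0,0,0,0,0.3]
    - [0,0,0,0,0.3]

```text
t: 25.0
eef_pos: [465.7, 24.4, 26.9]
tcp_rot: [-3.141, 0.001, -2.458]
ft_force: [0.1, -0.4, 6.4]
opening: 0.582
grip_force: 30.0
```

Run:
```python
from h import *
go(670,52.7,112)
```

```text
shift [-176.4 -107.1  -84.8] turn 41.4 at [465.7  24.4  26.9] -140.85 t 25.0
```

Request:
arm_command:
  targets:
    - [0,0,-35,0,0.3]
    - [0,0,-70,0,0.3]
    - [-35,-21,-86,8,0.3]
    - [-70,-42,-86,16,0.3]
    - [-105,-64,-86,24,0.3]

```text
t: 25.5
eef_pos: [588.6, 41.4, 113.5]
tcp_rot: [-3.141, 0.002, -2.883]
ft_force: [0.2, 0.0, -1.8]
opening: 0.581
grip_force: 30.0
```

Request:
arm_command:
  targets:
    - [-40,-5,0,8,0.3]
    - [-80,-10,0,16,0.3]
    - [-83,-10,0,17.4,0.3]
    - [-83,-10,0,17.4,0.3]
    - [-83,-10,0,17.4,0.3]

```text
t: 26.0
eef_pos: [668.7, 53.0, 111.9]
tcp_rot: [3.142, -0.001, 3.104]
ft_force: [0.4, 0.3, -1.0]
opening: 0.583
grip_force: 30.0
```

Run:
```python
from h import *
cam('top');c=cam('wrist'); s=env.state(); print(s['opening'],s['grip_force']); go(670,52.7,28)
for k in ['red','blue','violet']:
  for ce,a,p in blobs(c,k,500): print(k,ce.round(),a,ring(c,p,28),px2w(c,ce,48)[0].round(1))
```

```text
0.5787650141529795 29.997315108776093
shift [-1.2 -0.2 84.4] turn 0.1 at [668.9  52.9 112.4] 177.8 t 26.1
red [ 38. 199.] 2782 [ 660.  -208.3  -34.4   91.6   59. ] [ 649.7 -184.9   48. ]
blue [213. 192.] 2293 [659.3 -40.3 -50.2  76.9  50.2] [649.4 -28.9  48. ]
violet [307. 205.] 4438 [679.5  52.8  -2.   89.6  84.2] [663.7  48.   48. ]
violet [314. 297.] 1068 [763.9  49.6  87.8  73.4  21.4] [750.   50.6  48. ]
```

Contact should come at x ≈ 677.

Request:
arm_command:
  targets:
    - [-1,0,30,0,0.3]
    - [-1,0,55,0,0.3]
    - [-1,0,75,0,0.3]
    - [-1,0,82,0,0.3]
    - [-2,0,84,0,0.3]

```text
t: 26.6
eef_pos: [671.3, 52.9, 28.0]
tcp_rot: [3.142, -0.001, 3.103]
ft_force: [0.5, 0.8, -1.4]
opening: 0.581
grip_force: 30.0
```

Request:
arm_command:
  targets:
    - [-1,0,0,0,0.3]
    - [-2,0,1,0,0.3]
    - [-3,0,1,0,0.3]
    - [-3,0,1,0,0.3]

```text
t: 27.0
eef_pos: [675.1, 52.9, 27.8]
tcp_rot: [3.141, 0.001, 3.102]
ft_force: [0.1, 0.5, -1.3]
opening: 0.579
grip_force: 30.0
```

Request:
arm_command:
  targets:
    - [-1,0,0,0,0.3]
    - [-2,0,0,0,0.3]
    - [-2,0,0,0,0.3]

```text
t: 27.3
eef_pos: [676.3, 52.9, 27.1]
tcp_rot: [3.142, -0.001, 3.102]
ft_force: [-3.1, 0.8, 0.9]
opening: 0.58
grip_force: 30.0
```

Request:
arm_command:
  targets:
    - [1,0,0,0,0.78]
    - [1,0,0,0,0.78]
    - [1,0,0,0,0.78]
    - [1,0,0,0,0.78]

```text
t: 27.7
eef_pos: [676.0, 52.9, 27.3]
tcp_rot: [3.141, 0.001, 3.102]
ft_force: [-0.1, 0.1, 0.3]
opening: 0.774
grip_force: 0.0
```

Request:
arm_command:
  targets:
    - [0,0,-40,0,0.78]
    - [0,0,-80,0,0.8]
    - [36,-25,-110,-6,0.8]
    - [72,-50,-130,-12,0.8]
    - [110,-77,-130,-17,0.8]

```text
t: 28.2
eef_pos: [562.7, -20.3, 159.9]
tcp_rot: [-3.14, 0.005, -2.879]
ft_force: [0.1, -0.1, -0.1]
opening: 0.802
grip_force: 0.0
```

Run:
```python
from h import *
cam('wrist');cam('wrist');c=cam('wrist')
for k in ['green','yellow']:
  for ce,a,p in blobs(c,k,150): print(k,ce.round(),a,ring(c,p,28))
go(453.2,-93,70,-165.3)
```

```text
green [157.  60.] 3226 [ 467.6 -199.7   67.5   94.4   56.6]
yellow [265.  66.] 1644 [453.3 -93.4  14.3  86.4  49.7]
shift [123.2 -42.4  88.1] turn -0.1 at [561.6 -20.8 158.2] -165.36 t 28.4
```

Request:
arm_command:
  targets:
    - [40,-14,0,0,0.8]
    - [80,-28,0,0,0.8]
    - [123,-42,30,0,0.8]
    - [123,-42,65,0,0.8]
    - [123,-42,100,0,0.8]

```text
t: 28.85
eef_pos: [455.1, -92.4, 56.5]
tcp_rot: [-3.14, 0.002, -2.886]
ft_force: [0.6, -0.8, -0.2]
opening: 0.802
grip_force: 0.0
```

Request:
arm_command:
  targets:
    - [0,0,5,0,0.8]
    - [0,0,5,0,0.8]
    - [0,0,5,0,0.8]

```text
t: 29.15
eef_pos: [455.7, -91.6, 53.1]
tcp_rot: [-3.141, 0.001, -2.884]
ft_force: [-0.4, 0.3, 1.6]
opening: 0.798
grip_force: 0.0
```

Run:
```python
from h import *
go(453.3,-93.2,26,-165.5)
```

```text
shift [ 2.8 -0.9 27.1] turn 0.3 at [455.7 -91.6  53.1] -165.23 t 29.1
```

Request:
arm_command:
  targets:
    - [2,-1,12,0,0.8]
    - [2,-1,26,0,0.8]
    - [2,-1,26,0,0.8]
    - [2,-1,26,0,0.3]
    - [2,-1,26,0,0.3]

```text
t: 29.65
eef_pos: [453.5, -93.2, 27.2]
tcp_rot: [-3.141, 0.001, -2.884]
ft_force: [0.3, 0.4, 0.0]
opening: 0.685
grip_force: 0.0
```

Request:
arm_command:
  targets:
    - [0,0,0,0,0.3]
    - [0,0,0,0,0.3]
    - [0,0,0,0,0.3]

```text
t: 29.95
eef_pos: [453.3, -93.2, 26.9]
tcp_rot: [-3.141, 0.001, -2.884]
ft_force: [-0.9, 1.7, 8.7]
opening: 0.579
grip_force: 30.0
```

Run:
```python
from h import *
go(673,136.5,112)
```

```text
shift [-271.1  166.2  -84.9] turn 17.0 at [453.3 -93.2  26.9] -165.25 t 29.9
```

Request:
arm_command:
  targets:
    - [0,0,-35,0,0.3]
    - [0,0,-70,0,0.3]
    - [-40,24,-86,0,0.3]
    - [-80,49,-86,0,0.3]
    - [-120,74,-86,0,0.3]

```text
t: 30.45
eef_pos: [551.3, 10.1, 113.4]
tcp_rot: [-3.141, 0.002, -2.885]
ft_force: [-0.8, -1.1, -2.4]
opening: 0.579
grip_force: 30.0
```

Request:
arm_command:
  targets:
    - [-40,24,0,6,0.3]
    - [-80,49,0,12,0.3]
    - [-120,73,0,17,0.3]
    - [-151,92,0,17,0.3]
    - [-151,92,0,17,0.3]

```text
t: 30.95
eef_pos: [674.5, 139.6, 111.6]
tcp_rot: [3.141, 0.001, 3.105]
ft_force: [-2.0, 0.0, -1.8]
opening: 0.578
grip_force: 30.0
```

Run:
```python
from h import *
cam('top');c=cam('wrist'); s=env.state(); print(s['opening'],s['grip_force']); go(673,136.5,28)
for k in ['blue','violet','yellow']:
  for ce,a,p in blobs(c,k,500): print(k,ce.round(),a,ring(c,p,28),px2w(c,ce,48)[0].round(1))
save(c,'w9.png')
```

```text
0.5773193341835743 29.99681979417801
shift [-0.9 -0.3 83.5] turn 0.1 at [672.3 136.9 111.5] 177.82 t 31.1
blue [122. 203.] 3038 [673.3 -32.   -2.1  91.6  59.3] [660.  -23.2  48. ]
violet [212. 192.] 2239 [665.8  53.1  -2.4  69.   56.4] [653.3  55.3  48. ]
yellow [311. 298.] 1016 [769.8 133.6  84.2  72.4  23.3] [755.6 133.3  48. ]
```

Request:
arm_command:
  targets:
    - [-1,0,30,0,0.3]
    - [-1,0,55,0,0.3]
    - [-1,0,75,0,0.3]
    - [-2,0,82,0,0.3]
    - [-3,0,84,0,0.3]

```text
t: 31.55
eef_pos: [675.3, 135.5, 27.9]
tcp_rot: [-3.141, -0.001, 3.102]
ft_force: [0.8, 0.0, -1.0]
opening: 0.579
grip_force: 30.0
```

Request:
arm_command:
  targets:
    - [-1,0,0,0,0.3]
    - [-2,0,1,0,0.3]
    - [-3,0,1,0,0.3]
    - [-3,0,1,0,0.3]

```text
t: 31.95
eef_pos: [678.3, 136.1, 27.8]
tcp_rot: [-3.142, -0.001, 3.102]
ft_force: [-5.2, -0.7, 0.9]
opening: 0.578
grip_force: 30.0
```

Request:
arm_command:
  targets:
    - [-1,0,0,0,0.3]
    - [-2,0,0,0,0.3]
    - [-2,0,0,0,0.3]

```text
t: 32.25
eef_pos: [678.5, 136.1, 27.5]
tcp_rot: [-3.141, -0.005, 3.102]
ft_force: [-13.6, -0.8, 5.9]
opening: 0.58
grip_force: 30.0
```

Request:
arm_command:
  targets:
    - [2,0,0,0,0.3]
    - [2,0,0,0,0.78]
    - [2,0,0,0,0.78]
    - [2,0,0,0,0.78]
    - [2,0,0,0,0.78]

```text
t: 32.75
eef_pos: [679.1, 136.1, 27.3]
tcp_rot: [3.141, 0.001, 3.102]
ft_force: [1.1, 0.9, -0.4]
opening: 0.772
grip_force: 0.0
```

Request:
arm_command:
  targets:
    - [0,0,-40,0,0.78]
    - [0,0,-80,0,0.8]
    - [25,-38,-110,8,0.8]
    - [48,-78,-130,16,0.8]
    - [70,-118,-130,24,0.8]

```text
t: 33.25
eef_pos: [604.4, 20.3, 160.0]
tcp_rot: [3.14, 0.005, 2.679]
ft_force: [0.5, -0.7, 0.1]
opening: 0.801
grip_force: 0.0
```

Run:
```python
from h import *
c=cam('scene')
for k in ['red','blue','green','violet','yellow']:
  for ce,a,p in blobs(c,k,100):
    r=ring(c,p,28)
    if 400<r[0]<700 and -230<r[1]<230: print(k,ce.round(),a,r)
go(467.5,-199.6,155,67.3)
```

```text
red [230. 256.] 554 [ 678.  -199.6   -9.3  120.4   63.4]
blue [290. 276.] 600 [683.9 -32.1  -6.2 118.4  59.9]
green [268. 202.] 223 [ 465.4 -199.    68.    93.2   55. ]
violet [323. 287.] 603 [687.2  52.5  -5.7 118.1  57.2]
yellow [357. 298.] 623 [689.8 136.3  -4.5 116.   55.3]
shift [  20.4 -251.8    4.2] turn 85.5 at [600.6  15.1 159. ] 152.85 t 33.3
```

Request:
arm_command:
  targets:
    - [4,-49,0,8,0.8]
    - [8,-98,0,16,0.8]
    - [12,-147,0,24,0.8]
    - [16,-196,0,32,0.8]
    - [20,-245,0,40,0.8]

```text
t: 33.8
eef_pos: [476.8, -191.4, 157.4]
tcp_rot: [3.141, 0.001, 1.98]
ft_force: [0.3, -0.1, -0.4]
opening: 0.802
grip_force: 0.0
```

Request:
arm_command:
  targets:
    - [0,0,10,8.5,0.8]
    - [0,0,20,17,0.8]
    - [0,0,30,25.5,0.8]
    - [0,0,40,34,0.8]
    - [0,0,50,42.5,0.8]

```text
t: 34.3
eef_pos: [478.0, -190.1, 106.9]
tcp_rot: [3.141, 0.0, 1.237]
ft_force: [-0.2, -0.0, 0.6]
opening: 0.799
grip_force: 0.0
```

Run:
```python
from h import *
cam('wrist');cam('wrist');c=cam('wrist')
for ce,a,p in blobs(c,'green',150): print(ce.round(),a,ring(c,p,28))
go(467,-199.5,50,67.4); print(env.state()['joints'][5])
```

```text
[604.  26.] 2293 [ 751.4 -120.7   87.5   45.3   39.4]
[311. 215.] 3182 [ 468.7 -196.5   68.    87.2   56.1]
shift [-12.5  -7.1  56.9] turn 4.0 at [ 477.8 -189.9  106.9] 71.43 t 34.5
-0.18298316614015345
```

Request:
arm_command:
  targets:
    - [-12,-7,20,3.9,0.8]
    - [-12,-7,40,3.9,0.8]
    - [-12,-7,56,3.9,0.8]
    - [-12,-7,56,3.9,0.8]
    - [-12,-7,56,3.9,0.8]

```text
t: 34.95
eef_pos: [467.6, -199.2, 51.8]
tcp_rot: [3.141, -0.0, 1.178]
ft_force: [0.3, -0.4, 0.8]
opening: 0.802
grip_force: 0.0
```

Run:
```python
from h import *
cam('wrist');c=cam('wrist')
for ce,a,p in blobs(c,'green',150): print(ce.round(),a,ring(c,p,28))
go(467.2,-199.3,26,67.6)
```

```text
[323. 200.] 3645 [ 481.5 -191.4  -70.6   78.6   48.9]
[286. 254.] 288 [ 442.  -210.   -19.6   17.4   11.3]
shift [-0.3 -0.6 26.2] turn -0.2 at [ 467.8 -199.2   52.2] 67.44 t 35.0
```

Request:
arm_command:
  targets:
    - [0,-1,12,0,0.8]
    - [0,-1,25,0,0.8]
    - [0,-1,25,0,0.8]
    - [0,-1,25,0,0.3]
    - [0,-1,25,0,0.3]

```text
t: 35.55
eef_pos: [466.6, -198.7, 26.5]
tcp_rot: [3.141, -0.0, 1.176]
ft_force: [-0.1, -0.6, -0.0]
opening: 0.686
grip_force: 0.0
```

Request:
arm_command:
  targets:
    - [0,0,0,0,0.3]
    - [0,0,0,0,0.3]
    - [0,0,0,0,0.3]

```text
t: 35.85
eef_pos: [466.7, -198.8, 26.6]
tcp_rot: [3.141, 0.0, 1.176]
ft_force: [0.9, -0.6, 4.5]
opening: 0.578
grip_force: 30.0
```

Run:
```python
from h import *
go(664,-115.2,112,-2.27)
```

```text
shift [153.1 150.  -85.3] turn 69.6 at [ 466.7 -198.8   26.6] 67.35 t 35.9
```

Request:
arm_command:
  targets:
    - [0,0,-35,0,0.3]
    - [0,0,-70,0,0.3]
    - [32,31,-87,8,0.3]
    - [64,62,-87,16,0.3]
    - [96,94,-87,24,0.3]

```text
t: 36.35
eef_pos: [591.5, -145.6, 114.2]
tcp_rot: [3.141, -0.001, 0.75]
ft_force: [0.0, -0.5, -1.4]
opening: 0.579
grip_force: 30.0
```

Request:
arm_command:
  targets:
    - [25,9,0,8.5,0.3]
    - [50,18,0,17,0.3]
    - [75,28,0,25.5,0.3]
    - [75,28,0,34,0.3]
    - [75,28,0,42.5,0.3]

```text
t: 36.85
eef_pos: [664.0, -114.5, 112.4]
tcp_rot: [-3.141, 0.001, 0.01]
ft_force: [-0.2, -0.4, -1.7]
opening: 0.581
grip_force: 30.0
```

Run:
```python
from h import *
cam('top');c=cam('wrist'); s=env.state(); print(s['opening'],s['grip_force']); go(664,-115.2,28,-2.27)
```

```text
0.5805275743102808 30.00005543231964
shift [ 0.4  0.4 84.7] turn 3.0 at [ 663.6 -114.9  112.7] 0.73 t 37.0
```

Request:
arm_command:
  targets:
    - [0,0,30,3,0.3]
    - [0,0,55,3,0.3]
    - [0,0,75,3,0.3]
    - [1,0,82,3,0.3]
    - [2,0,84,3,0.3]

```text
t: 37.45
eef_pos: [665.6, -115.1, 28.6]
tcp_rot: [-3.141, 0.001, -0.035]
ft_force: [-0.2, 0.2, -1.5]
opening: 0.581
grip_force: 30.0
```

Run:
```python
from h import *
cam('top'); print(env.state()['ft_force']); go(670,-115.2,27,-2.27)
```

```text
[-0.44389074 -0.56226117 -1.01780416]
shift [ 3.9 -0.1  2.1] turn 0.2 at [ 666.1 -115.2   29.1] -2.04 t 37.5
```

Request:
arm_command:
  targets:
    - [1,0,1,0.2,0.3]
    - [2,0,1,0.2,0.3]
    - [3,0,1,0.2,0.3]
    - [3,0,1,0.2,0.3]

```text
t: 37.9
eef_pos: [669.2, -115.2, 28.7]
tcp_rot: [3.142, -0.001, -0.041]
ft_force: [-0.5, -0.6, -2.6]
opening: 0.58
grip_force: 30.0
```

Request:
arm_command:
  targets:
    - [1,0,0,0,0.3]
    - [2,0,0,0,0.3]
    - [2,0,0,0,0.3]

```text
t: 38.2
eef_pos: [669.6, -115.2, 27.9]
tcp_rot: [-3.141, 0.003, -0.041]
ft_force: [-6.5, -0.7, 1.8]
opening: 0.579
grip_force: 30.0
```

Request:
arm_command:
  targets:
    - [-1,0,0,0,0.3]
    - [-1,0,0,0,0.78]
    - [-1,0,0,0,0.78]
    - [-1,0,0,0,0.78]
    - [-1,0,0,0,0.78]

```text
t: 38.7
eef_pos: [670.1, -115.3, 28.3]
tcp_rot: [3.142, -0.001, -0.041]
ft_force: [0.3, -0.7, 1.0]
opening: 0.774
grip_force: 0.0
```

Request:
arm_command:
  targets:
    - [0,0,-40,0,0.78]
    - [0,0,-80,0,0.8]
    - [-25,35,-120,0,0.8]
    - [-50,70,-150,0,0.8]
    - [-75,105,-150,0,0.8]

```text
t: 39.2
eef_pos: [592.8, -215.9, 181.6]
tcp_rot: [3.139, -0.005, -0.039]
ft_force: [0.6, -0.8, 0.1]
opening: 0.801
grip_force: 0.0
```

Request:
arm_command:
  targets:
    - [-25,35,0,0,0.8]
    - [-50,70,0,0,0.8]
    - [-73,99,0,0,0.8]
    - [-73,99,0,0,0.8]
    - [-73,99,0,0,0.8]

```text
t: 39.7
eef_pos: [514.9, -311.7, 178.1]
tcp_rot: [3.142, -0.0, -0.043]
ft_force: [-0.8, 0.6, 0.4]
opening: 0.801
grip_force: 0.0
```

Run:
```python
from h import *
c=cam('scene'); t=cam('top'); go(519,-320,33,-2.27)
for k in ['red','green','blue','violet','yellow','orange']:
  for ce,a,p in blobs(t,k,60):
    r=ring(t,p,28)
    if 500<r[0]<700 and -340<r[1]<230: print(k,ce.round(),a,r)
cv2.imwrite('pics/c10.png',np.vstack([cv2.resize(c['frame'][190:330,150:430,::-1],(600,300)),cv2.resize(t['frame'][100:200,225:445,::-1],(600,273))]))
```

```text
shift [  3.7   9.3 144.9] turn -0.0 at [ 515.6 -310.6  177.9] -2.32 t 39.8
red [371. 149.] 302 [ 664.3 -200.8    0.9   93.6   57.1]
green [345. 147.] 279 [ 668.4 -118.1   -2.1   92.1   55.7]
blue [319. 145.] 290 [671.2 -33.6  -2.2  92.3  57.5]
violet [292. 143.] 278 [675.1  50.1  -4.6  93.7  56. ]
yellow [266. 140.] 228 [679.  135.   -3.4  88.6  53.5]
```

View pics/c10.png

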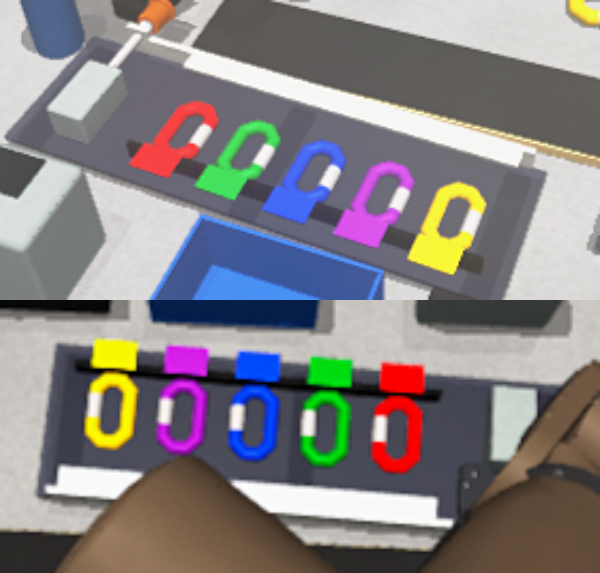

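All five rings lie square against the fence in front of their own tags, within about 2 mm. Now I'll close the gate.

Request:
arm_command:
  targets:
    - [3,9,35,0,0.9]
    - [3,9,70,0,0.9]
    - [3,9,105,0,0.9]
    - [3,9,135,0,0.9]
    - [3,9,144,0,0.9]

```text
t: 40.3
eef_pos: [517.5, -318.4, 31.0]
tcp_rot: [-3.139, 0.003, -0.039]
ft_force: [-0.0, 0.2, -0.2]
opening: 0.898
grip_force: 0.0
```

Request:
arm_command:
  targets:
    - [0,0,0,0,0.2]
    - [0,0,0,0,0.2]
    - [0,0,0,0,0.2]
    - [0,0,0,0,0.2]
    - [0,0,0,0,0.2]

```text
t: 40.8
eef_pos: [518.0, -320.5, 34.8]
tcp_rot: [3.141, -0.001, -0.041]
ft_force: [0.4, 0.2, -0.4]
opening: 0.538
grip_force: 0.0
```

Request:
arm_command:
  targets:
    - [0,0,0,0,0.2]
    - [0,0,0,0,0.2]
    - [0,0,0,0,0.2]
    - [0,0,0,0,0.2]
    - [0,0,0,0,0.2]

```text
t: 41.3
eef_pos: [517.7, -319.7, 34.0]
tcp_rot: [-3.141, 0.0, -0.041]
ft_force: [1.2, 5.1, 4.1]
opening: 0.329
grip_force: 30.0
```

Pushing home along tool +x, which is the rack's +x.

Request:
arm_command:
  targets:
    - [10,0,0,0,0.2]
    - [20,0,0,0,0.2]
    - [30,0,0,0,0.2]
    - [40,0,0,0,0.2]
    - [49,0,0,0,0.2]

```text
t: 41.8
eef_pos: [567.5, -321.7, 34.0]
tcp_rot: [-3.141, -0.0, -0.041]
ft_force: [-0.9, 4.3, 3.4]
opening: 0.329
grip_force: 30.0
```

Request:
arm_command:
  targets:
    - [1,0,0,0,0.2]
    - [3,0,0,0,0.2]
    - [3,0,0,0,0.2]

```text
t: 42.1
eef_pos: [567.8, -321.7, 33.9]
tcp_rot: [-3.14, 0.004, -0.041]
ft_force: [-11.3, 3.6, 9.8]
opening: 0.329
grip_force: 30.0
```

Request:
arm_command:
  targets:
    - [-3,0,0,0,0.2]
    - [-3,0,0,0,0.9]
    - [-3,0,0,0,0.9]
    - [-3,0,0,0,0.9]
    - [-3,0,0,0,0.9]

```text
t: 42.6
eef_pos: [566.7, -322.4, 33.7]
tcp_rot: [3.142, 0.0, -0.041]
ft_force: [0.3, -0.9, -0.3]
opening: 0.609
grip_force: 0.0
```

Request:
arm_command:
  targets:
    - [0,0,0,0,0.9]
    - [0,0,-40,0,0.9]
    - [0,0,-80,0,0.9]
    - [-40,0,-120,0,0.9]
    - [-80,0,-160,0,0.9]

```text
t: 43.1
eef_pos: [495.3, -319.1, 185.6]
tcp_rot: [3.142, -0.0, -0.04]
ft_force: [-0.1, 0.1, 0.9]
opening: 0.895
grip_force: 0.0
```

Request:
arm_command:
  targets:
    - [-40,0,0,0,0.9]
    - [-80,0,0,0,0.9]
    - [-80,0,0,0,0.9]

```text
t: 43.4
eef_pos: [412.6, -315.5, 185.2]
tcp_rot: [-3.141, 0.001, -0.043]
ft_force: [0.8, -0.2, -0.0]
opening: 0.899
grip_force: 0.0
```

Run:
```python
from h import *
c=cam('scene'); t=cam('top'); print(env.state()['ft_force'])
for ce,a,p in blobs(c,'orange',60):
  r=ring(c,p,55)
  if 480<r[0]<620 and -360<r[1]<-280: print('knob',r,px2w(c,ce,55).round(1))
cv2.imwrite('pics/c11.png',np.vstack([cv2.resize(c['frame'][190:330,150:530,::-1],(700,258)),cv2.resize(t['frame'][100:230,165:475,::-1],(700,294))]))
```

```text
[ 1.29925606 -0.39382755  0.6704713 ]
knob [ 567.9 -316.1    7.2   69.2   41.2] [[ 564.9 -315.3   55. ]]
```

View pics/c11.png

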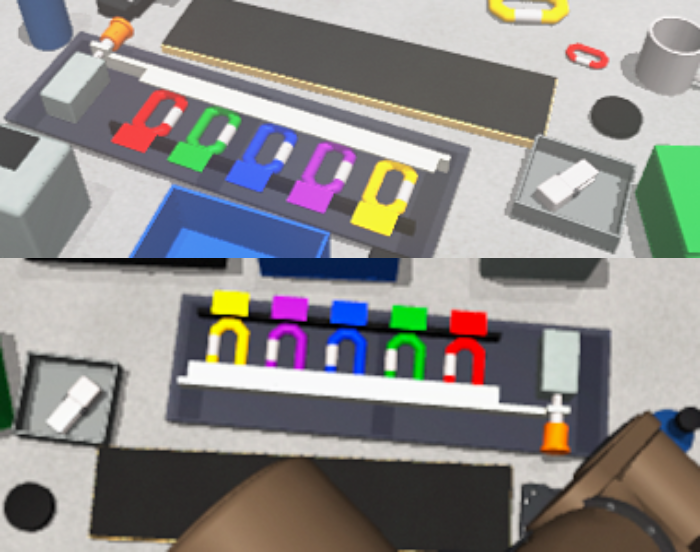

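The gate is home, the five rings are locked in, and the clip is in the tray.

```bash
python3 -c "
from cell import env
print(env.job_done())"
```

```text
the job is handed in; nothing more can be done
None
```

The job is handed in at about 43 s: the clip is in the grey tray, all five carabiners lie square against the fence at their own tags (within about 2 mm by camera), and the gate is fully home over them.

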